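Load the sample shaker and hold its refitted run knob down

TASK

Stand the two amber sample bottles upright on the green pads in the two free cells of the shaker's blue crate, one in each, and let go of them. Then pick up the loose red knob, turn it so that its flat matches the D-shaft on the control box, push it fully home and keep pressing so that the shaft stays sunk against its spring most of the way (about 6 of its 8 mm). Finish like that, still gripping the knob and pressing it down, and leave the tins, jars and everything else where they are.

Things in the scene. Friction and masses are not known exactly. Their poses are not given: they have to be found in the camera images.
- bottle_a_mid (a point): Amber sample bottle with yellow label and white cap, 130 mm tall, about 0.16 kg; straight round body 44 mm across up to 100 mm, then shoulder and 30 mm cap. The point is on its axis at half height (65 mm above its underside); z up. It starts standing on the table. One already in the crate stands taller than the rim: carry the next one over or around it. Best gripped in the upper part of the straight body. The two bottles are alike.
- bottle_b_mid (a point): Amber sample bottle with yellow label and white cap, 130 mm tall, about 0.16 kg; straight round body 44 mm across up to 100 mm, then shoulder and 30 mm cap. The point is on its axis at half height (65 mm above its underside); z up. It starts standing on the table. One already in the crate stands taller than the rim: carry the next one over or around it. Best gripped in the upper part of the straight body. The two bottles are alike.
- bottle_a: The same bottle as bottle_a_mid; origin at its underside.
- bottle_b: The same bottle as bottle_b_mid; origin at its underside.
- pad_a_top (a point): Top centre of a flat round green pad (60 mm across, 3 mm thick, fixed) on the floor of a free cell of the blue crate: a bottle belongs standing on it. Point on the pad's top face; z up; x, y along the crate's short and long sides.
- pad_b_top (a point): Top centre of a flat round green pad (60 mm across, 3 mm thick, fixed) on the floor of a free cell of the blue crate: a bottle belongs standing on it. Point on the pad's top face; z up; x, y along the crate's short and long sides.
- shaker: Green bench shaker (fixed), 190 x 250 mm, carrying a blue open crate 150 (x) x 220 (y) mm with 2 x 3 cells, each about 69 x 68 mm inside, pitch 73 mm in x and 72 mm in y, walls 4 mm. Origin at the centre of its underside on the table; cell floor 46 mm up, crate rim and dividers 80 mm up. Two cells are free (green pads); four hold flat tins.
- knob_mid (a point): Loose red control knob, 60 g, 40 mm tall, standing on the table. Round skirt 40 mm across and 18 mm tall; on it a grip bar 38 mm long (along x), 12 mm wide (along y), 22 mm tall, to be pinched across y. In its underside a D-shaped socket, 18 mm round and 15 mm deep, whose flat lies 4 mm from the axis on the +x side; a white line on the bar's top runs from the middle to the +x end and so points to the flat. Point on the axis, 20 mm above its underside; z up.
- knob: The same knob as knob_mid; origin at the centre of its underside.
- shaft_seat (a point): Upright steel D-shaft on the grey control box. Point on its axis, on top of the brass collar (30 mm across) on which the knob's underside rests when home. The shaft rises 13 mm above it (last 3 mm tapered), 16 mm round, its flat 3 mm from the axis on the +x side, marked by a white line on the collar; z up. Play 1 mm all round, 0.14 rad of turn. Shaft and collar sink together.
- plunger (a joint): How far the shaft and collar are pressed down: 0 = up, 0.008 m = fully down. A spring pushes back: it starts to move at about 3.5 N and is fully down at about 9 N.
- dial (a joint): Turn of the shaft about the vertical (rad, counter-clockwise from above). Stiff (0.4 N m); it may stay as it is.
- control: Grey control box (fixed), 120 x 120 mm, top 50 mm above the table; origin at the centre of its underside. The collar's top stands 10 mm above the box's top when the shaft is up.
- tin_0: Flat round tin already in a crate cell, 56 mm across, 34 mm tall (no higher than the crate's rim); origin at its underside. Leave it.
- tin_1: Flat round tin already in a crate cell, 56 mm across, 34 mm tall (no higher than the crate's rim); origin at its underside. Leave it.
- tin_2: Flat round tin already in a crate cell, 56 mm across, 34 mm tall (no higher than the crate's rim); origin at its underside. Leave it.
- tin_3: Flat round tin already in a crate cell, 56 mm across, 34 mm tall (no higher than the crate's rim); origin at its underside. Leave it.
- seed_jar: Reddish jar with white cap, 68 mm across, 85 mm tall, a bystander; origin at its underside.
- oil_jar: Amber jar with black cap, 60 mm across, 75 mm tall, a bystander; origin at its underside.
- tape_roll: Black roll of tape lying flat, 90 mm across, 45 mm tall, a bystander; origin at its underside.
- spice_tin: Plain steel tin, 80 mm across, 50 mm tall, a bystander; origin at its underside.
There are look-alikes about, which are no part of the job. Leave any purple look-alike of the knob alone. What is shaped like the bottle_b but turquoise is not meant.

How it is judged:
By the outcome, as a careful person would: the job done as asked, in the order asked, and still so for the second after the job is handed in, while the arm keeps its last pose, push and grip.
It also fails if it takes over 72 s, if anything falls off the work surface, if the arm or the gripper's body presses on something with over 40 N, if the wrist force passes 120 N, or if a joint passes its speed limit or range.

ROBOT

A 7-joint arm with a two-finger parallel gripper is mounted at the origin on the work surface. World frame = base frame: x ahead of the robot, y to its left, z up, the work surface at z = 0. Lengths are in m, angles in degrees, forces in N, time in s.
With the tool pointing down it reaches from about 0.425 to 0.95 m from the base axis. Payload 4.7 kg.
Tool frame: the origin (TCP) lies midway between the tips of the shut fingers; the grasp point (between the pads) lies 19 mm behind it; z points along the fingers, y is the direction in which the jaws open and shut (so a half turn about z gives the same grasp; the last joint's range is limited). The gripper opens to 87 mm and grips with 3 to 60 N. Pads are 19 mm wide; open, the fingers measure 117 mm over their backs; the gripper's body (75 mm by 190 mm) begins 51 mm behind the grasp point.
Start: joints at [68.016, 26.849, -2.785, 87.806, 1.381, 65.374, -4.715], TCP at [0.235, -0.633, 0.223] pointing down, gripper open.
Joint ranges: [-148.3, 148.3], [-19.14, 114.17], [-79.39, 73.82], [5.75, 140.21], [-59.74, 239.74], [12.07, 113.84], [-152.46, 152.46]. Speed limits (degrees/s): [147.25, 147.25, 180, 180, 180, 180, 180].

INTERFACE

Orientations are given as [roll, pitch, yaw] about the fixed x, y, z axes, in that order (R = Rz(yaw) Ry(pitch) Rx(roll)).
In Python, from bench import arm gives the robot as it stands.
- The arm moves only by the tool step_arm, never from a script. Its argument "commands" is a list of rows, each a list of 7 numbers: the finger opening in mm, from 0 to 87, then the shift along the world's x, y, z in mm, then the turn, a rotation vector about the world's x, y, z in degrees. A call has exactly 10 rows; each row is the pose to reach, as a shift and turn from the pose commanded when the call began; what a row does not reach only later rows make up. A row lasts 1/10 s, in which the tool goes at most 50 mm and 8.59 degrees, less where a joint would pass 70% of its speed; a pose out of reach is approached as far as the arm can. A call with a gripper value outside its range is refused whole. The fingers move at their own pace and stop on an object; the grip force is fixed at half the most. Time passes only in rows, so rows that repeat a pose let the fingers close, or fill a call up. It gives the time, the measured TCP pose, the force and the opening at its end, in the units of the state.
- arm.state(): the state, without advancing time (a new reading comes with each control period).
- arm.camera(name): name is "scene" or "top" or "wrist"; returns a dict with "pixels" (384x512x3 uint8, red, green, blue), "range_z" (384x512 float32, m along the optical axis (not along the pixel's ray), 0 where there is no reading), "K" (3x3 intrinsics, pixels), "rvec" (rotation vector, rad) and "tvec" (3), from world to camera coordinates, as OpenCV has them; the wrist camera has in their place "hand_eye" (4x4, takes a point from camera to tool coordinates, whose origin is the TCP and whose axes are the flange's). Camera axes: x right, y down, z forward; pixel columns grow to the right and rows downward; lengths in m; the calibration is good to about 2 mm. A picture is of the moment at which its call begins: read the wrist's pose just before it.
- arm.close_job(): hands the job in, once; it reports no verdict.
The state is a dict: "t": time; "q": joint angles; "joint_velocities": joint speeds; "joint_efforts": joint torques, N m; "tool_pos": TCP position; "tool_rot": TCP orientation; "ft_force": force on the tool from outside, world axes, zero at the start; "wrist_torque": the same for the moment, N m; "opening": finger opening in m.
Only numpy, scipy, OpenCV 4.12 (cv2) and the standard library are available. Lean on these libraries where they do the work, as an engineer would, in place of code of your own. Each camera call takes 0.05 s, during which the arm holds its last target. There are 200 camera calls.

## Working session

There is one attempt and no reset: what is moved stays moved. The work goes in short steps, Python scripts to look and compute and a tool call to move; the robot and the scene stay as the last step left them, time stands still between calls to the robot, and variables do not carry over. Pictures are saved under pics/ and viewed, about 8 in all and at most 12, crops included, and the job is handed in when it is done.

Besides the shell and the picture viewer there is one more tool, called after "Call:" as name(argument=value, ...) on one line, values as JSON. step_arm: Moves the arm, as the interface text tells. Its arguments: {"type":"object","properties":{"commands":{"type":"array","items":{"type":"array","items":{"type":"number"}}}},"required":["commands"]}

```bash
mkdir -p pics
cat > h.py <<'E'
import numpy as np, cv2
from scipy.spatial.transform import Rotation as R
from bench import arm
def snap(name):
    s=arm.state(); c=arm.camera(name); c['s']=s
    return c
def cloud(c):
    d=c['range_z']; K=np.array(c['K']); v,u=np.mgrid[:d.shape[0],:d.shape[1]]
    P=np.stack([(u-K[0,2])/K[0,0]*d,(v-K[1,2])/K[1,1]*d,d],-1)
    if 'rvec' in c:
        Rm=cv2.Rodrigues(np.array(c['rvec'],float))[0]; W=(P-np.array(c['tvec']).ravel())@Rm
    else:
        H=np.array(c['hand_eye']); T=P@H[:3,:3].T+H[:3,3]
        Rt=R.from_euler('xyz',c['s']['tool_rot'],degrees=True).as_matrix()
        W=T@Rt.T+np.array(c['s']['tool_pos'])
    W[d==0]=np.nan
    return W
def save(c,f,box=None,k=1):
    im=c['pixels'][:,:,::-1]
    if box: x0,y0,x1,y1=box; im=im[y0:y1,x0:x1]
    cv2.imwrite('pics/'+f,cv2.resize(im,None,fx=k,fy=k,interpolation=cv2.INTER_CUBIC))
E
python3 - <<'E'
from h import *
import pickle
t=snap('top'); s=snap('scene'); pickle.dump((t,s),open('c.pkl','wb'))
save(t,'top.png',k=1.5); save(s,'scene.png',k=1.5); st=arm.state(); print({k:np.round(v,3) for k,v in st.items()})
E
```

```text
{'t': np.float64(0.1), 'q': array([68.015, 26.891, -2.785, 87.865,  1.381, 65.373, -4.716]), 'joint_velocities': array([ 0.044, -0.129, -0.171, -0.107,  0.013, -0.074, -0.045]), 'joint_efforts': array([ 2.0000e-03, -5.0917e+01, -8.1000e-02, -2.3683e+01, -6.2000e-02,
        3.4000e-02,  0.0000e+00]), 'tool_pos': array([ 0.234, -0.632,  0.222]), 'tool_rot': array([-1.79904e+02,  3.00000e-03,  2.03310e+01]), 'ft_force': array([-0.032,  0.652,  0.001]), 'wrist_torque': array([-0.014,  0.005, -0.026]), 'opening': np.float64(0.087)}
```

View pics/top.png

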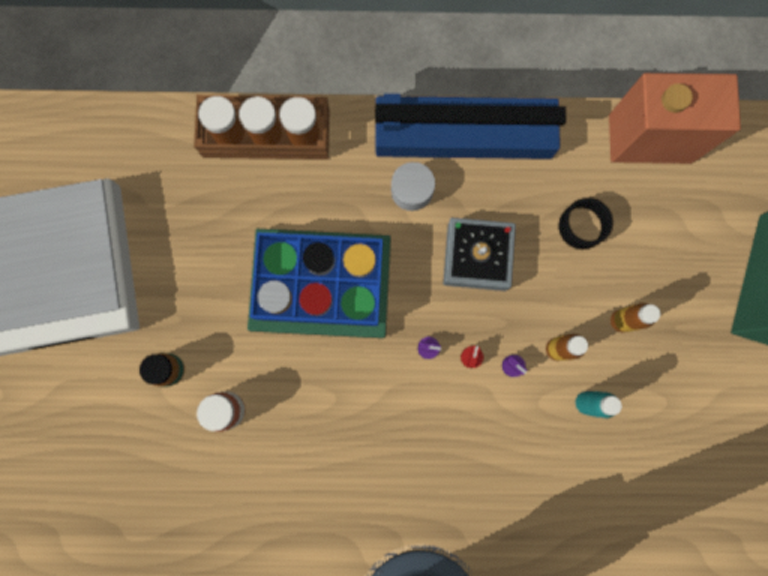

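View pics/scene.png

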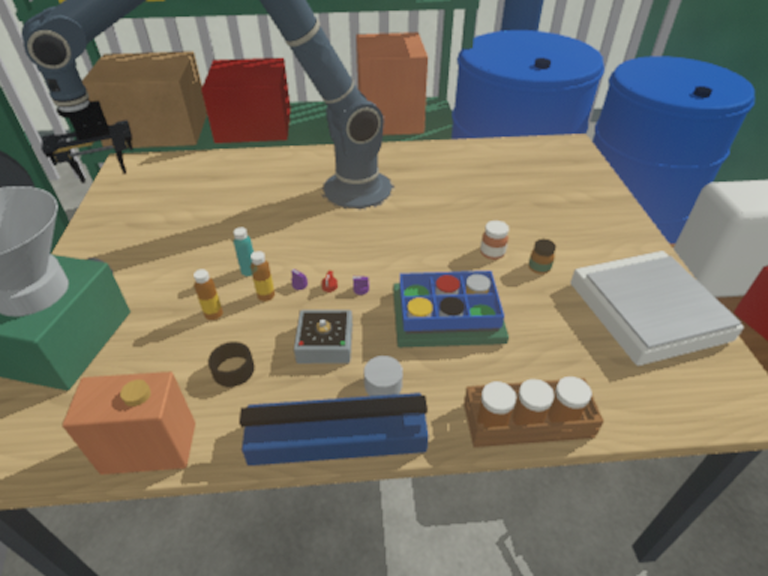

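Top view (1.5× pixels): amber bottles have their caps at (577,345) and (649,314), with the turquoise look-alike at (600,405), rejected. The red knob is at (472,356), with purple look-alikes at (429,348) and (514,366), rejected. Green pads are at (280,258) and (358,302), and the D-shaft is at (481,252). Next I'll measure and take one close crop.

Run:
```python
from h import *
import pickle
t,s=pickle.load(open('c.pkl','rb')); W=cloud(t)
def at(n,x,y,r=2):
    x=int(x/1.5);y=int(y/1.5);p=W[y-r:y+r+1,x-r:x+r+1].reshape(-1,3);print(n,np.round(np.nanmedian(p,0),4))
for n,x,y in [('capA',577,345),('capB',649,314),('turq',611,406),('knob',472,356),('pad1',280,258),('pad2',358,302),('shaft',481,252),('boxcorner',455,275),('table',300,500),('purL',429,348),('purR',514,366),('black',318,257),('white',274,297),('steel',413,180),('tape',565,222)]: at(n,x,y,1)
# cap centroids, pads by colour+height
im=t['pixels'].astype(int); r,g,b=im[...,0],im[...,1],im[...,2]
def cen(n,m,box):
    x0,y0,x1,y1=[int(v/1.5) for v in box]; mm=np.zeros_like(m); mm[y0:y1,x0:x1]=m[y0:y1,x0:x1]
    p=W[mm]; print(n,mm.sum(),np.round(np.nanmean(p,0),4),'mid',np.round((np.nanmin(p,0)+np.nanmax(p,0))/2,4),'size',np.round(np.nanmax(p,0)-np.nanmin(p,0),3))
z=W[...,2]
cen('A',(z>.12),(545,325,600,370)); cen('B',(z>.12),(610,295,670,335))
cen('knobskirt',(r>110)&(g<70)&(z>.008),(455,335,490,375)); cen('knobbar',(z>.03),(458,338,488,372))
cen('p1',(g>r+25)&(g>b+15)&(z<.06)&(z>.04),(262,240,300,275)); cen('p2',(g>r+25)&(g>b+15)&(z<.06)&(z>.04),(340,285,377,320))
cen('tin black',(z>.07)&(r<60)&(b<60),(302,240,336,274)); cen('tin red',(z>.07)&(r>100)&(b<60),(297,280,335,316));cen('tin white',(z>.07)&(abs(r-b)<40)&(r>120),(257,280,292,314));cen('tin yel',(z>.07)&(r>150)&(b<120),(340,240,377,280))
cen('box',(z>.04)&(z<.055),(435,210,525,295)); cen('shaft',(z>.062),(465,235,497,270))
save(t,'crop.png',(275,130,440,280),4.8)
```

```text
capA [ 0.4626 -0.2478  0.1305]
capB [ 0.5157 -0.368   0.1318]
turq [ 0.3663 -0.3012  0.13  ]
knob [ 0.447  -0.0884  0.0382]
pad1 [0.6165 0.2573 0.0489]
pad2 [0.5399 0.1156 0.0487]
shaft [ 0.6284 -0.1013  0.0714]
boxcorner [ 0.5905 -0.0581  0.0508]
table [0.1898 0.2126 0.0006]
purL [ 0.4592 -0.0136  0.0417]
purR [ 0.4293 -0.1638  0.038 ]
black [0.6141 0.1833 0.0803]
white [0.5423 0.2595 0.0794]
steel [0.7642 0.0184 0.0517]
tape [ 0.6928 -0.2606  0.0386]
A 130 [ 0.4614 -0.2508  0.1298] mid [ 0.4616 -0.2509  0.1282] size [0.027 0.029 0.016]
B 131 [ 0.5151 -0.3717  0.13  ] mid [ 0.5149 -0.3734  0.128 ] size [0.028 0.031 0.014]
knobskirt 114 [ 0.4442 -0.0875  0.0269] mid [ 0.4461 -0.0919  0.0297] size [0.036 0.035 0.033]
knobbar 70 [ 0.4446 -0.0931  0.0402] mid [ 0.4443 -0.0927  0.0405] size [0.037 0.019 0.011]
p1 352 [0.6172 0.256  0.049 ] mid [0.6169 0.2558 0.0482] size [0.055 0.056 0.013]
p2 359 [0.5385 0.1152 0.049 ] mid [0.5389 0.1143 0.0496] size [0.057 0.056 0.013]
tin black 326 [0.6132 0.1838 0.0798] mid [0.613  0.1837 0.0801] size [0.051 0.053 0.012]
tin red 335 [0.5404 0.1872 0.0798] mid [0.5405 0.1872 0.0799] size [0.052 0.053 0.012]
tin white 330 [0.5436 0.2589 0.0799] mid [0.5438 0.2593 0.0796] size [0.051 0.053 0.011]
tin yel 327 [0.6106 0.1124 0.08  ] mid [0.6104 0.1128 0.0795] size [0.053 0.052 0.011]
box 1788 [ 0.63   -0.1042  0.0505] mid [ 0.6309 -0.1049  0.0475] size [0.126 0.126 0.015]
shaft 39 [ 0.6303 -0.1059  0.0679] mid [ 0.6324 -0.1063  0.0694] size [0.022 0.024 0.015]
```

View pics/crop.png

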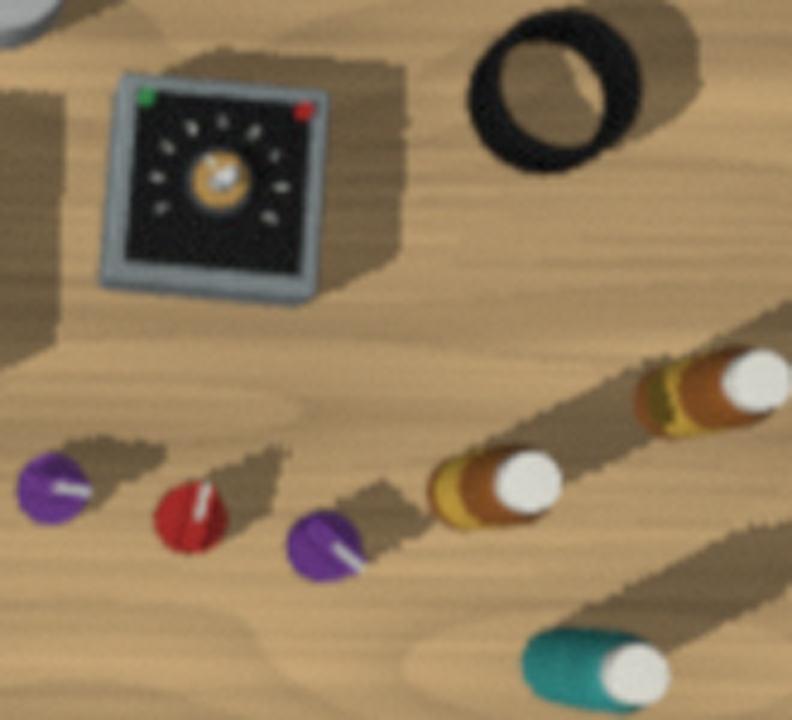

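Crop: the red knob (190,517) has its white line pointing up and slightly right. Amber bottles have caps at (528,483) and (757,381); the purple and turquoise items are excluded. Heights check out: caps 0.130, pads 0.049, tins 0.080. Bottle B goes first, to the far pad at (0.617,0.256), and bottle A then goes to the near pad.

Call:
step_arm(commands=[[87, 20, 18, 0, 0, 0, 0], [87, 52, 48, 0, 0, 0, 0], [87, 88, 81, 0, 0, 0, 0], [87, 124, 114, 0, 0, 0, 0], [87, 160, 147, 0, 0, 0, 0], [87, 196, 180, 0, 0, 0, 0], [87, 230, 212, 0, 0, 0, 0], [87, 260, 239, 0, 0, 0, 0], [87, 276, 254, 0, 0, 0, 0], [87, 281, 259, 0, 0, 0, 0]])

```text
t: 1.1
tool_pos: [0.5179, -0.3705, 0.222]
tool_rot: [-179.9, -0.1, 20.6]
ft_force: [-0.2, -0.8, 0.6]
opening: 0.0871
```

Call:
step_arm(commands=[[87, 0, 0, -10, 0, 0, 0], [87, 0, 0, -35, 0, 0, 0], [87, 0, 0, -70, 0, 0, 0], [87, 0, 0, -105, 0, 0, 0], [87, 0, 0, -130, 0, 0, 0], [87, 0, 0, -145, 0, 0, 0], [87, 0, 0, -152, 0, 0, 0], [87, 0, 0, -154, 0, 0, 0], [87, 0, 0, -154, 0, 0, 0], [60, 0, 0, -154, 0, 0, 0]])

```text
t: 2.1
tool_pos: [0.5163, -0.3746, 0.0699]
tool_rot: [179.9, -0.1, 20.3]
ft_force: [0.4, -0.1, 0.5]
opening: 0.0841
```

Close, then lift.

Call:
step_arm(commands=[[30, 0, 0, 0, 0, 0, 0], [30, 0, 0, 0, 0, 0, 0], [30, 0, 0, 0, 0, 0, 0], [30, 0, 0, 0, 0, 0, 0], [30, 0, 0, 0, 0, 0, 0], [30, 0, 0, 0, 0, 0, 0], [30, 0, 0, 0, 0, 0, 0], [30, 0, 0, 0, 0, 0, 0], [30, 0, 0, 10, 0, 0, 0], [30, 0, 0, 30, 0, 0, 0]])

```text
t: 3.1
tool_pos: [0.5143, -0.3732, 0.0975]
tool_rot: [-179.8, 0.1, 20.3]
ft_force: [0.1, -0.5, -2.6]
opening: 0.0433
```

Call:
step_arm(commands=[[30, 0, 0, 25, 0, 0, 0], [30, 0, 0, 65, 0, 0, 0], [30, 2, 10, 105, 0, 0, 0], [30, 6, 35, 130, 0, 0, 0], [30, 11, 70, 140, 0, 0, 0], [30, 17, 110, 142, 0, 0, 0], [30, 24, 150, 142, 0, 0, 0], [30, 31, 190, 142, 0, 0, 0], [30, 37, 230, 142, 0, 0, 0], [30, 44, 270, 142, 0, 0, 0]])

```text
t: 4.1
tool_pos: [0.5594, -0.1024, 0.2413]
tool_rot: [180.0, -0.0, 20.3]
ft_force: [0.3, -0.7, -1.9]
opening: 0.043
```

Call:
step_arm(commands=[[30, 7, 40, 0, 0, 0, 0], [30, 14, 82, 0, 0, 0, 0], [30, 21, 125, 0, 0, 0, 0], [30, 28, 168, 0, 0, 0, 0], [30, 35, 211, 0, 0, 0, 0], [30, 42, 254, 0, 0, 0, 0], [30, 49, 295, 0, 0, 0, 0], [30, 54, 328, 0, 0, 0, 0], [30, 57, 350, 0, 0, 0, 0], [30, 58, 359, 0, 0, 0, 0]])

```text
t: 5.1
tool_pos: [0.6167, 0.2584, 0.2408]
tool_rot: [-179.9, -0.0, 20.6]
ft_force: [0.1, -0.5, -1.9]
opening: 0.0432
```

Run:
```python
from h import *
c=snap('wrist'); save(c,'w1.png',k=1.5); print(c['s']['tool_pos'],c['s']['ft_force'],c['s']['opening'],c['hand_eye'])
W=cloud(c);z=W[...,2];im=c['pixels'].astype(int); r,g,b=im[...,0],im[...,1],im[...,2]
def mid(p):return np.round((np.nanpercentile(p,1,axis=0)+np.nanpercentile(p,99,axis=0))/2,4)
m=(g>r+25)&(g>b+15)&(z<.056)&(z>.044); p=W[m];print('green',m.sum(),mid(p))
# rim inner/outer extents
m=(abs(z-.08)<.006);n,l,st,ce=cv2.connectedComponentsWithStats(m.astype(np.uint8))
for i in range(1,n):
    if st[i,4]>300: print(st[i],mid(W[l==i]),np.round(np.nanmax(W[l==i],0)-np.nanmin(W[l==i],0),3))
```

```text
[0.61673396 0.25835261 0.24078541] [ 0.09464317 -0.48952938 -1.89515105] 0.043160284738358916 [[-1.26713838e-03 -9.52971357e-01 -3.03057729e-01  8.33671234e-02]
 [ 9.99998981e-01 -1.00836442e-03 -1.01035102e-03 -1.49468630e-05]
 [ 6.57242949e-04 -3.03058700e-01  9.52971664e-01 -1.62604678e-01]
 [ 0.00000000e+00  0.00000000e+00  0.00000000e+00  1.00000000e+00]]
green 1939 [0.5896 0.2021 0.0492]
[ 185  127  241  130 2568] [0.5852 0.1878 0.0781] [0.149 0.226 0.009]
[ 291  176   52   50 2046] [0.6138 0.1869 0.0798] [0.055 0.055 0.008]
[ 350  201   52   48 1940] [0.6108 0.1154 0.0792] [0.055 0.055 0.008]
[  8 251  46  28 991] [0.4225 0.4627 0.0758] [0.043 0.05  0.004]
```

View pics/w1.png

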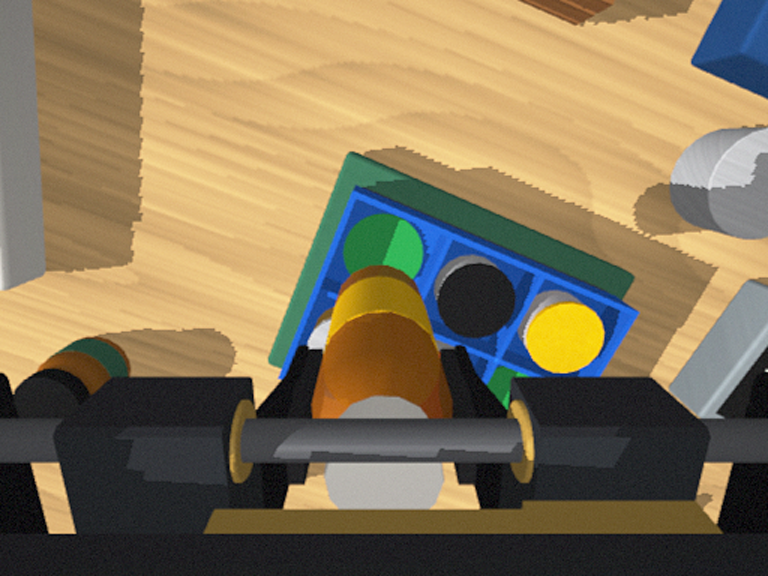

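The wrist view shows bottle B upright in the jaws, just ahead of its pad (255,165 unscaled). Wrist and top measurements agree to 3 mm. Lowering now.

Call:
step_arm(commands=[[30, 0, -1, -8, 0, 0, 0], [30, 0, -1, -28, 0, 0, 0], [30, 0, -1, -53, 0, 0, 0], [30, 0, -1, -78, 0, 0, 0], [30, 0, -1, -98, 0, 0, 0], [30, 0, -1, -110, 0, 0, 0], [30, 0, -1, -117, 0, 0, 0], [30, 0, -1, -120, 0, 0, 0], [30, 0, -1, -122, 0, 0, 0], [30, 0, -1, -122, 0, 0, 0]])

```text
t: 6.15
tool_pos: [0.6179, 0.2542, 0.1192]
tool_rot: [180.0, -0.1, 20.3]
ft_force: [0.5, 0.4, -0.5]
opening: 0.0435
```

Call:
step_arm(commands=[[60, 0, 0, -1, 0, 0, 0], [87, 0, 0, -1, 0, 0, 0], [87, 0, 0, -1, 0, 0, 0], [87, 0, 0, -1, 0, 0, 0], [87, 0, 0, -1, 0, 0, 0], [87, 0, 0, 5, 0, 0, 0], [87, 0, 0, 25, 0, 0, 0], [87, 0, 0, 60, 0, 0, 0], [87, 0, 0, 95, 0, 0, 0], [87, 0, -10, 120, 0, 0, 0]])

```text
t: 7.15
tool_pos: [0.6177, 0.2463, 0.2418]
tool_rot: [-179.9, -0.2, 20.5]
ft_force: [-0.1, -0.4, 1.1]
opening: 0.0867
```

Call:
step_arm(commands=[[87, -6, -20, 0, 0, 0, 0], [87, -18, -58, 0, 0, 0, 0], [87, -31, -100, 0, 0, 0, 0], [87, -45, -145, 0, 0, 0, 0], [87, -59, -190, 0, 0, 0, 0], [87, -73, -235, 0, 0, 0, 0], [87, -87, -280, 0, 0, 0, 0], [87, -101, -325, 0, 0, 0, 0], [87, -115, -370, 0, 0, 0, 0], [87, -129, -415, 0, 0, 0, 0]])

```text
t: 8.15
tool_pos: [0.4879, -0.1726, 0.2394]
tool_rot: [179.9, -0.1, 20.3]
ft_force: [1.7, 0.2, 0.3]
opening: 0.0873
```

Call:
step_arm(commands=[[87, -13, -40, 0, 0, 0, 0], [87, -22, -68, 0, 0, 0, 0], [87, -26, -81, -4, 0, 0, 0], [87, -27, -84, -18, 0, 0, 0], [87, -27, -84, -50, 0, 0, 0], [87, -27, -84, -90, 0, 0, 0], [87, -27, -84, -125, 0, 0, 0], [87, -27, -84, -152, 0, 0, 0], [87, -27, -84, -167, 0, 0, 0], [87, -27, -84, -171, 0, 0, 0]])

```text
t: 9.15
tool_pos: [0.461, -0.2529, 0.0657]
tool_rot: [-179.8, 0.1, 20.4]
ft_force: [-0.3, 0.8, 0.2]
opening: 0.0872
```

Call:
step_arm(commands=[[30, 0, 0, 0, 0, 0, 0], [30, 0, 0, 0, 0, 0, 0], [30, 0, 0, 0, 0, 0, 0], [30, 0, 0, 0, 0, 0, 0], [30, 0, 0, 0, 0, 0, 0], [30, 0, 0, 0, 0, 0, 0], [30, 0, 0, 0, 0, 0, 0], [30, 0, 0, 0, 0, 0, 0], [30, 0, 0, 0, 0, 0, 0], [30, 0, 0, 0, 0, 0, 0]])

```text
t: 10.15
tool_pos: [0.4616, -0.2549, 0.0677]
tool_rot: [180.0, -0.0, 20.3]
ft_force: [-0.4, 0.8, 2.5]
opening: 0.0435
```

Call:
step_arm(commands=[[30, 0, 0, 12, 0, 0, 0], [30, 0, 0, 45, 0, 0, 0], [30, 0, 0, 90, 0, 0, 0], [30, 2, 10, 130, 0, 0, 0], [30, 6, 30, 155, 0, 0, 0], [30, 14, 65, 168, 0, 0, 0], [30, 22, 107, 172, 0, 0, 0], [30, 31, 150, 172, 0, 0, 0], [30, 40, 193, 172, 0, 0, 0], [30, 49, 236, 172, 0, 0, 0]])

```text
t: 11.15
tool_pos: [0.5103, -0.0176, 0.2401]
tool_rot: [180.0, -0.0, 20.3]
ft_force: [0.5, -0.1, -1.5]
opening: 0.0436
```

Call:
step_arm(commands=[[30, 9, 43, 0, 0, 0, 0], [30, 18, 85, 0, 0, 0, 0], [30, 24, 115, 0, 0, 0, 0], [30, 27, 129, 0, 0, 0, 0], [30, 28, 133, 0, 0, 0, 0], [30, 28, 133, -10, 0, 0, 0], [30, 28, 133, -30, 0, 0, 0], [30, 28, 133, -48, 0, 0, 0], [30, 28, 133, -58, 0, 0, 0], [30, 28, 133, -60, 0, 0, 0]])

```text
t: 12.15
tool_pos: [0.5376, 0.1118, 0.1779]
tool_rot: [180.0, 0.2, 20.2]
ft_force: [-0.2, -0.8, -1.8]
opening: 0.0433
```

Call:
step_arm(commands=[[30, 0, 3, -8, 0, 0, 0], [30, 0, 3, -25, 0, 0, 0], [30, 0, 3, -42, 0, 0, 0], [30, 0, 3, -54, 0, 0, 0], [30, 0, 3, -60, 0, 0, 0], [30, 0, 3, -62, 0, 0, 0], [30, 0, 3, -63, 0, 0, 0], [30, 0, 3, -63, 0, 0, 0], [30, 0, 3, -63, 0, 0, 0], [30, 0, 3, -63, 0, 0, 0]])

```text
t: 13.15
tool_pos: [0.5388, 0.1171, 0.117]
tool_rot: [180.0, -0.1, 20.3]
ft_force: [0.9, -0.6, -1.8]
opening: 0.0437
```

Still bearing the weight, so I'll go slightly lower before letting go.

Call:
step_arm(commands=[[30, 0, 0, -1, 0, 0, 0], [30, 0, 0, -2, 0, 0, 0], [30, 0, 0, -2, 0, 0, 0], [30, 0, 0, -2, 0, 0, 0], [87, 0, 0, -2, 0, 0, 0], [87, 0, 0, -2, 0, 0, 0], [87, 0, 0, -2, 0, 0, 0], [87, 0, 0, -2, 0, 0, 0], [87, 0, 0, 3, 0, 0, 0], [87, 0, 0, 15, 0, 0, 0]])

```text
t: 14.15
tool_pos: [0.5378, 0.1168, 0.1312]
tool_rot: [-180.0, 0.1, 20.3]
ft_force: [-0.1, 0.1, 0.3]
opening: 0.0826
```

Call:
step_arm(commands=[[87, 0, 0, 30, 0, 0, 0], [87, 0, 0, 65, 0, 0, 0], [87, 0, 0, 100, 0, 0, 0], [87, -5, -10, 125, 0, 0, 0], [87, -18, -35, 140, 0, 0, 0], [87, -36, -70, 145, 0, 0, 0], [87, -56, -110, 145, 0, 0, 0], [87, -76, -150, 145, 0, 0, 0], [87, -90, -180, 145, 0, 0, 0], [87, -95, -190, 145, 0, 0, 0]])

```text
t: 15.15
tool_pos: [0.4421, -0.0764, 0.2776]
tool_rot: [179.9, -0.0, 20.0]
ft_force: [0.9, 0.7, 0.3]
opening: 0.087
```

Run:
```python
from h import *
import pickle
t=snap('top');c=snap('wrist'); pickle.dump((t,c),open('c2.pkl','wb')); print(c['s']['tool_pos'],c['s']['tool_rot'])
W=cloud(t)
for n,b in (('A',(.5,.08,.58,.15)),('B',(.58,.21,.66,.30))):
    m=(W[...,2]>.165)&(W[...,0]>b[0])&(W[...,0]<b[2])&(W[...,1]>b[1])&(W[...,1]<b[3]);print(n,m.sum(),np.nanmean(W[m],0),np.nanmax(W[m][:,2]))
a=cv2.resize(t['pixels'][130:250,160:350,::-1],(760,480)); 
b=cv2.resize(c['pixels'][:,:,::-1],(768,576))
cv2.imwrite('pics/t2.png',a);cv2.imwrite('pics/w2.png',b)
```

```text
[ 0.44213388 -0.07635125  0.27753491] [ 1.79895819e+02 -1.30060674e-02  2.00082277e+01]
A 135 [0.53881236 0.11898259 0.17854055] 0.18342509652227867
B 138 [0.6174698  0.2529283  0.17813652] 0.18387043538177952
```

View pics/t2.png

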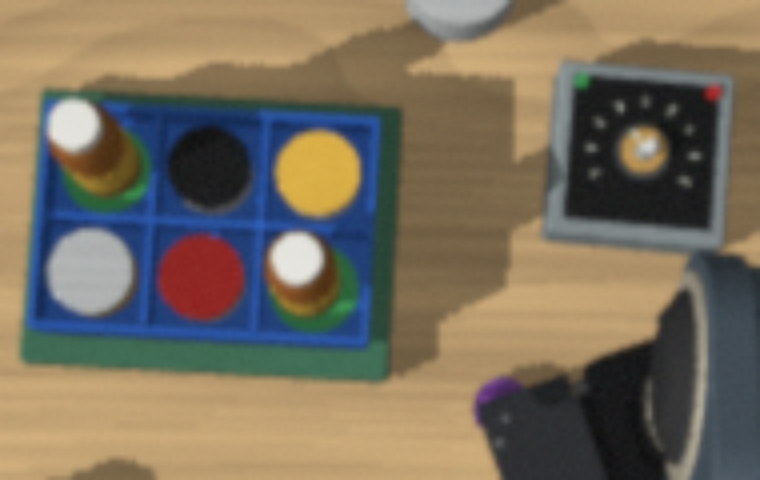

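View pics/w2.png

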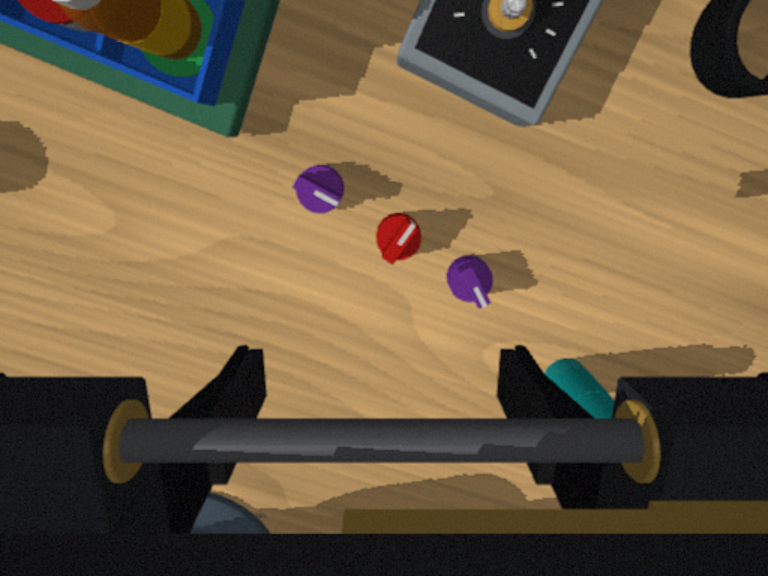

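Top crop: both bottles stand upright on their pads, caps at (75,125) and (298,258), cap height 0.178 m as expected, with the tins untouched. Wrist view: the red knob is at (399,238) with its line towards (412,224), and the shaft is at (512,8). Next I'll measure the knob's line.

Run:
```python
from h import *
import pickle
t,c=pickle.load(open('c2.pkl','rb'))
for nm,(c) in (('wrist',c),('top0',pickle.load(open('c.pkl','rb'))[0])):
    W=cloud(c);z=W[...,2];im=c['pixels'].astype(int); r,g,b=im[...,0],im[...,1],im[...,2]
    near=(np.hypot(W[...,0]-.445,W[...,1]+.09)<.035)
    red=near&(r>100)&(g<80)&(b<80); wh=near&(r>140)&(g>110)&(b>110)&(z>.03)
    top=near&(z>.034)
    p=W[top][:,:2]; rct=cv2.minAreaRect((p*1000).astype(np.float32)); 
    u=np.linalg.svd(p-p.mean(0))[2][0]
    print(nm,top.sum(),'bar mean',p.mean(0),'rect',rct,'pca',np.degrees(np.arctan2(u[1],u[0])),'z',np.nanmedian(z[top]))
    q=W[wh][:,:2]; print(' white',wh.sum(),q.mean(0) if len(q) else None)
    if len(q)>2:
        u=np.linalg.svd(q-q.mean(0))[2][0];print('  line dir',np.degrees(np.arctan2(u[1],u[0])),'from bar centre',np.degrees(np.arctan2(*(q.mean(0)-p.mean(0))[::-1])))
    low=red&(z>.012)&(z<.024);p=W[low][:,:2]
    if len(p): print(' skirt',len(p),p.mean(0),(p.min(0)+p.max(0))/2)
    a=W[red][:,:2]; print(' red mid',(a.min(0)+a.max(0))/2)
```

```text
wrist 13469 bar mean [ 0.46888541 -0.08656378] rect ((457.7798156738281, -92.59486389160156), (51.750633239746094, 51.33049011230469), 34.2199821472168) pca -95.94864293803256 z 0.3771038694859772
 white 59 [ 0.45420651 -0.09396011]
  line dir 165.39937764706545 from bar centre -153.25761430166034
 skirt 383 [ 0.44704572 -0.08898806] [ 0.44637029 -0.09125768]
 red mid [ 0.4465458  -0.09403018]
top0 70 bar mean [ 0.44457929 -0.0931179 ] rect ((444.72613525390625, -93.5056381225586), (12.543931007385254, 37.726688385009766), 75.08843994140625) pca 165.8688706476352 z 0.04038769232006072
 white 13 [ 0.45555207 -0.09553411]
  line dir 166.32255463268066 from bar centre -12.418382283008745
 skirt 98 [ 0.4460864  -0.09159252] [ 0.44639502 -0.09396156]
 red mid [ 0.44662945 -0.09338131]
```

Call:
step_arm(commands=[[87, 8, -1, -4, 0, 0, -3], [87, 26, -3, -13, 0, 0, -8], [87, 50, -6, -25, 0, 0, -14], [87, 76, -9, -38, 0, 0, -20], [87, 102, -12, -50, 0, 0, -26], [87, 128, -15, -62, 0, 0, -31], [87, 146, -17, -72, 0, 0, -34], [87, 155, -18, -76, 0, 0, -35], [87, 158, -18, -77, 0, 0, -35], [87, 158, -18, -77, 0, 0, -35]])

```text
t: 16.25
tool_pos: [0.6017, -0.0898, 0.1998]
tool_rot: [-180.0, 0.0, -14.5]
ft_force: [0.2, -0.2, -0.7]
opening: 0.0871
```

Run:
```python
from h import *
import pickle
c=snap('wrist'); pickle.dump(c,open('c3.pkl','wb')); print(c['s']['tool_pos'],c['s']['tool_rot'])
W=cloud(c);z=W[...,2]
m=(np.hypot(W[...,0]-.63,W[...,1]+.105)<.04)&(z>.052)&(z<.09)
v,u=np.where(m);print(u.min(),u.max(),v.min(),v.max())
uc,vc=int(u.mean()),int(v.mean()); x0,y0=uc-32,vc-24; print('crop origin',x0,y0)
save(c,'w3.png',(x0,y0,x0+64,y0+48),12)
im=c['pixels'].astype(int);r,g,b=im[...,0],im[...,1],im[...,2]
br=m&(abs(z-.060)<.004)&(r>b+40); p=W[br];print('brass',br.sum(),(p.min(0)+p.max(0))/2,p.max(0)-p.min(0))
p=W[m&(z>.066)];print('shaft',len(p),p.mean(0),(p.min(0)+p.max(0))/2,p.max(0)-p.min(0),np.median(p[:,2]))
b=(z>.046)&(z<.054)&(np.hypot(W[...,0]-.63,W[...,1]+.105)<.1); print('box',cv2.minAreaRect((W[b][:,:2]*1000).astype(np.float32)))
```

```text
[ 0.60173065 -0.0897728   0.19982231] [-1.79967993e+02  4.13722418e-03 -1.45449668e+01]
221 303 105 187
crop origin 228 121
brass 553 [ 0.63275323 -0.102708    0.06008401] [0.02943399 0.02876337 0.00770078]
shaft 171 [ 0.63186405 -0.10359872  0.07237126] [ 0.63186257 -0.1029133   0.07083481] [0.01368505 0.01480736 0.00957522] 0.07288024396012416
box ((632.6615600585938, -102.52420806884766), (120.0494613647461, 120.14269256591797), 85.33138275146484)
```

View pics/w3.png

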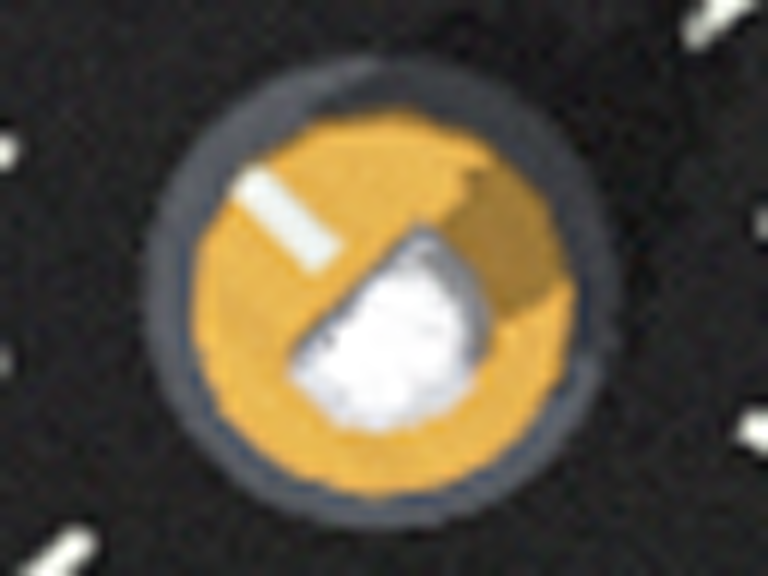

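Crop: the collar's white line runs from (325,258) out to (247,182) and the flat faces upper left. The collar centre is about (382,302). Pose readings are noisy, so I'll average several frames.

Run:
```python
from h import *
import pickle
c3=pickle.load(open('c3.pkl','rb')); W=cloud(c3)
def px(x,y): return W[int(round(121+y/12)),int(round(228+x/12))]
i,o,ce=px(325,258),px(247,182),px(382,302); print(i,o,ce)
d=o-i;print('line yaw',np.degrees(np.arctan2(d[1],d[0])))
# flat edge from shaft crop (290,362)->(420,228)
H=np.array(c3['hand_eye']);Rt=R.from_euler('xyz',c3['s']['tool_rot'],degrees=True).as_matrix()
def dirw(dx,dy): v=Rt@H[:3,:3]@np.array([dx,dy,0]); return np.degrees(np.arctan2(v[1],v[0]))
print('line by px',dirw(-78,-76),'flat edge +-90',dirw(130,-134))
S=[];B=[];X=[]
for k in range(8):
    c=snap('wrist');W=cloud(c);z=W[...,2];S.append(np.r_[c['s']['tool_pos'],c['s']['tool_rot'][2]])
    b=(z>.046)&(z<.054)&(np.hypot(W[...,0]-.63,W[...,1]+.105)<.1);rc=cv2.minAreaRect((W[b][:,:2]*1000).astype(np.float32));B.append(rc[0]+(rc[2],))
    im=c['pixels'].astype(int);m=(np.hypot(W[...,0]-.632,W[...,1]+.103)<.022)&(abs(z-.06)<.005)&(im[...,0]>im[...,2]+40);p=W[m];X.append((p.min(0)+p.max(0))/2)
print(np.round(np.mean(S,0),4),np.std(S,0).round(4)); print(np.mean(B,0),np.std(B,0)); print(np.mean(X,0),np.std(X,0))
t=snap('top');W=cloud(t);z=W[...,2];print(t['s']['t'])
```

```text
[ 0.63785964 -0.10006839  0.05995832] [ 0.64478887 -0.09609413  0.06076228] [ 0.63505318 -0.10398057  0.07236977]
line yaw 29.836461109381435
line by px 32.51537218555126 flat edge +-90 -60.12498786364315
[  0.6013  -0.0908   0.2002 -14.6478] [0.0001 0.0003 0.0001 0.0328]
[ 632.76184845 -102.55104351   85.35333633] [0.12549462 0.02273725 0.02784465]
[ 0.63289736 -0.10274563  0.05970344] [9.49233926e-05 1.29416195e-04 4.78817262e-04]
16.7
```

Call:
step_arm(commands=[[50, -8, 0, -1, 0, 0, 0], [50, -28, 1, -4, 0, 0, 0], [50, -56, 2, -7, 0, 0, 0], [50, -86, 3, -10, 0, 0, 0], [50, -116, 4, -14, 0, 0, 0], [50, -142, 5, -17, 0, 0, 0], [50, -160, 6, -19, 0, 0, 0], [50, -166, 6, -20, 0, 0, 0], [50, -168, 6, -20, 0, 0, 0], [50, -168, 6, -20, 0, 0, 0]])

```text
t: 17.75
tool_pos: [0.4343, -0.085, 0.1799]
tool_rot: [-180.0, -0.1, -14.7]
ft_force: [-0.7, -0.2, 1.0]
opening: 0.05
```

Run:
```python
from h import *
S=[];A=[]
for k in range(8):
    c=snap('wrist');W=cloud(c);z=W[...,2];S.append(np.r_[c['s']['tool_pos'],c['s']['tool_rot']])
    im=c['pixels'].astype(int); r,g,b=im[...,0],im[...,1],im[...,2]
    near=(np.hypot(W[...,0]-.445,W[...,1]+.093)<.03)
    top=near&(abs(z-.04)<.004); p=(W[top][:,:2]*1000).astype(np.float32); rc=cv2.minAreaRect(p)
    wh=top&(b>120); q=W[wh][:,:2]*1000
    u=np.linalg.svd(p-p.mean(0))[2][0];u*=np.sign(u[0]); w=np.linalg.svd(q-q.mean(0))[2][0];w*=np.sign(w[0])
    A.append([*rc[0],*rc[1],rc[2],*p.mean(0),np.degrees(np.arctan2(u[1],u[0])),np.degrees(np.arctan2(w[1],w[0])),*q.mean(0),top.sum()])
np.set_printoptions(suppress=True,precision=4)
print(np.mean(S[4:],0)); print(np.mean(A,0)); print(np.std(A,0)); save(c,'w4.png',(130,60,390,255),3)
```

```text
[   0.4341   -0.0849    0.1795 -179.9919   -0.0091  -14.6611]
[445.8731 -91.2971  11.1364  38.4466  75.2407 446.1438 -91.352  -14.6502
 -14.8223 454.853  -94.1693 480.625 ]
[ 0.1943  0.1578  0.475   0.3055  0.1107  0.1621  0.1279  0.1332  0.8259
  0.2186  0.0407 14.6623]
```

View pics/w4.png

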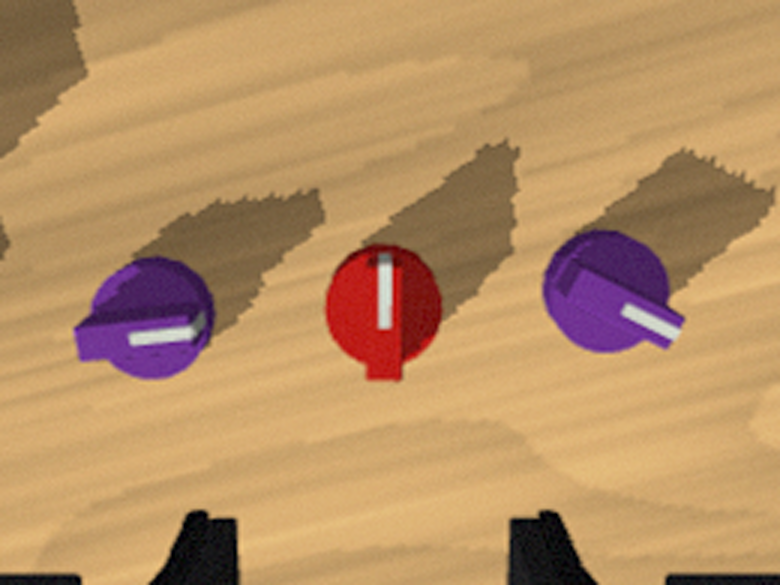

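The knob is centred at (384,308), its white line straight along the tool's x axis; yaw −14.7° matches the tool. Going down with 50 mm opening to clear the purple neighbours.

Call:
step_arm(commands=[[50, 11.5, -7, -8, 0, 0, 0], [50, 11.5, -7, -30, 0, 0, 0], [50, 11.5, -7, -60, 0, 0, 0], [50, 11.5, -7, -92, 0, 0, 0], [50, 11.5, -7, -122, 0, 0, 0], [50, 11.5, -7, -142, 0, 0, 0], [50, 11.5, -7, -152, 0, 0, 0], [50, 11.5, -7, -157, 0, 0, 0], [50, 11.5, -7, -158, 0, 0, 0], [50, 11.5, -7, -158, 0, 0, 0]])

```text
t: 19.15
tool_pos: [0.4458, -0.092, 0.0223]
tool_rot: [-180.0, -0.1, -14.7]
ft_force: [0.4, -0.2, -0.6]
opening: 0.0497
```

Call:
step_arm(commands=[[5, 0, 0, 0, 0, 0, 0], [5, 0, 0, 0, 0, 0, 0], [5, 0, 0, 0, 0, 0, 0], [5, 0, 0, 0, 0, 0, 0], [5, 0, 0, 0, 0, 0, 0], [5, 0, 0, 0, 0, 0, 0], [5, 0, 0, 0, 0, 0, 0], [5, 0, 0, 0, 0, 0, 0], [5, 0, 0, 0, 0, 0, 0], [5, 0, 0, 0, 0, 0, 0]])

```text
t: 20.15
tool_pos: [0.445, -0.092, 0.0216]
tool_rot: [180.0, -0.0, -14.7]
ft_force: [-0.2, 0.1, 1.3]
opening: 0.0118
```

Run:
```python
from h import *
np.set_printoptions(suppress=True,precision=4)
S=[]
for k in range(4): c=snap('wrist');S.append(np.r_[c['s']['tool_pos'],c['s']['tool_rot'],c['s']['ft_force'],c['s']['opening']])
print(np.mean(S,0))
W=cloud(c);z=W[...,2];im=c['pixels'].astype(int); r,g,b=im[...,0],im[...,1],im[...,2]
m=(r>100)&(g<80)&(b<80)&(z<.06)&(z>.03); p=W[m];print(m.sum(), p.min(0),p.max(0))
```

```text
[  0.445   -0.092    0.0216 179.9939  -0.0023 -14.6712  -0.5112   0.211
   1.7374   0.0118]
954 [ 0.4359 -0.1023  0.03  ] [ 0.4654 -0.0795  0.047 ]
```

Call:
step_arm(commands=[[5, 0, 0, 8, 0, 0, 0], [5, 0, 0, 30, 0, 0, 3], [5, 0, 0, 65, 0, 0, 8], [5, 5, -1, 105, 0, 0, 15], [5, 22, -4, 140, 0, 0, 22], [5, 50, -9, 163, 0, 0, 29], [5, 85, -15, 174, 0, 0, 36], [5, 118, -22, 178, 0, 0, 42], [5, 145, -27, 178, 0, 0, 45], [5, 158, -29, 178, 0, 0, 45.7]])

```text
t: 21.35
tool_pos: [0.605, -0.1216, 0.1998]
tool_rot: [180.0, -0.1, 31.1]
ft_force: [-0.5, 0.3, -0.6]
opening: 0.012
```

```bash
cat > sh.py <<'E'
from h import *
np.set_printoptions(suppress=True,precision=4)
S=[];B=[];X=[];L=[]
for k in range(10):
    c=snap('wrist')
    if k<4: continue
    W=cloud(c);z=W[...,2];S.append(np.r_[c['s']['tool_pos'],c['s']['tool_rot'],c['s']['ft_force'],c['s']['opening']])
    im=c['pixels'].astype(int);near=np.hypot(W[...,0]-.632,W[...,1]+.103)
    b=(z>.046)&(z<.054)&(near<.1);rc=cv2.minAreaRect((W[b][:,:2]*1000).astype(np.float32));B.append(rc[0]+rc[1]+(rc[2],))
    m=(near<.022)&(abs(z-.06)<.005)&(im[...,0]>im[...,2]+40);p=W[m];X.append((p.min(0)+p.max(0))/2)
    w=(near<.018)&(abs(z-.06)<.004)&(im[...,2]>150);q=W[w][:,:2]
    if len(q)>4: u=np.linalg.svd(q-q.mean(0))[2][0];u*=np.sign(u[0]);d=q.mean(0)-X[-1][:2];L.append([len(q),np.degrees(np.arctan2(u[1],u[0])),np.degrees(np.arctan2(d[1],d[0]))])
print('tool',np.mean(S,0));print('box',np.mean(B,0));print('collar',np.mean(X,0));print('line',np.mean(L,0) if L else None)
E
cat > sh2.py <<'E'
from sh import *
save(c,'w5.png',k=1.5)
E
python3 sh2.py
```

```text
tool [  0.6021  -0.1208   0.1996 -59.9852   0.0425  31.0289  -0.0373  -0.1504
  -0.2982   0.0118]
box [ 632.3173 -102.8111  119.9694  120.1241   85.3384]
collar [ 0.6326 -0.1028  0.0594]
line [44.3333 32.6625 28.1601]
```

View pics/w5.png

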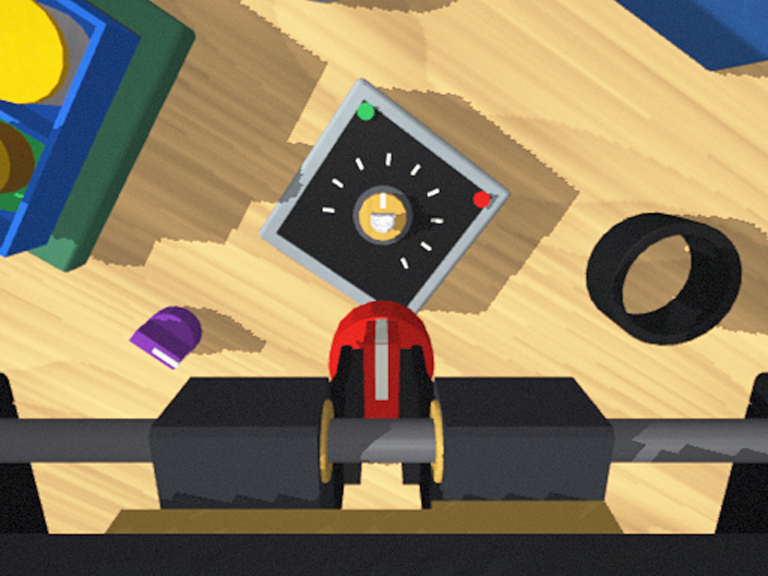

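The view shows the knob firmly held at (382,360) with its line straight up the image, parallel to the collar line at (382,200). Moving above the shaft.

Call:
step_arm(commands=[[5, 4, 2, 0, 0, 0, 0], [5, 12, 7, -8, 0, 0, 0], [5, 22, 12, -24, 0, 0, 0], [5, 28, 16, -46, 0, 0, 0], [5, 30, 17, -68, 0, 0, 0], [5, 30, 17, -84, 0, 0, 0], [5, 30, 17, -94, 0, 0, 0], [5, 30, 17, -98, 0, 0, 0], [5, 30, 17, -100, 0, 0, 0], [5, 30, 17, -100, 0, 0, 0]])

```text
t: 22.85
tool_pos: [0.6335, -0.1041, 0.1001]
tool_rot: [180.0, -0.1, 31.0]
ft_force: [0.3, 0.2, 0.4]
opening: 0.012
```

```bash
cat > st.py <<'E'
from h import *
np.set_printoptions(suppress=True,precision=4)
S=[]
for k in range(6):
    arm.camera('wrist');s=arm.state();S.append(np.r_[s['t'],s['tool_pos'],s['tool_rot'],s['ft_force'],s['wrist_torque'],s['opening']])
print(np.mean(S[2:],0))
E
python3 st.py
```

```text
[ 23.075    0.6335  -0.1041   0.1004 179.9422  -0.0628  31.0194  -0.0888
  -0.3334  -0.7787   0.0178  -0.0071  -0.0009   0.0119]
```

Call:
step_arm(commands=[[5, -1, 0, 0, 0, 0, 0], [5, -1, 0, -2, 0, 0, 0], [5, -1, 0, -4, 0, 0, 0], [5, -1, 0, -6, 0, 0, 0], [5, -1, 0, -7, 0, 0, 0], [5, -1, 0, -8, 0, 0, 0], [5, -1, 0, -9, 0, 0, 0], [5, -1, 0, -10, 0, 0, 0], [5, -1, 0, -11, 0, 0, 0], [5, -1, 0, -11, 0, 0, 0]])

```text
t: 24.15
tool_pos: [0.6319, -0.104, 0.0884]
tool_rot: [-180.0, 0.0, 31.0]
ft_force: [-0.1, 0.9, -1.1]
opening: 0.0113
```

```bash
python3 st.py
```

```text
[ 24.375    0.6321  -0.104    0.0886 179.9912  -0.0083  31.0288   0.1128
   0.6807  -0.6059  -0.0066  -0.0184  -0.0013   0.0118]
```

No vertical force 6 mm below the shaft tip, so the socket has gone on. Continuing to the seat.

Call:
step_arm(commands=[[5, 0, 0, -1, 0, 0, 0], [5, 0, 0, -2, 0, 0, 0], [5, 0, 0, -3, 0, 0, 0], [5, 0, 0, -4, 0, 0, 0], [5, 0, 0, -5, 0, 0, 0], [5, 0, 0, -6, 0, 0, 0], [5, 0, 0, -7, 0, 0, 0], [5, 0, 0, -8, 0, 0, 0], [5, 0, 0, -9, 0, 0, 0], [5, 0, 0, -9, 0, 0, 0]])

```text
t: 25.45
tool_pos: [0.6321, -0.104, 0.0799]
tool_rot: [180.0, -0.0, 31.0]
ft_force: [-1.1, -0.2, 4.6]
opening: 0.0119
```

```bash
python3 st.py
```

```text
[ 25.675    0.6321  -0.104    0.0798 179.9884  -0.0063  31.0265  -1.6769
   0.1229   3.3993  -0.0014   0.374   -0.0146   0.0117]
```

Call:
step_arm(commands=[[5, 0, 0, -0.5, 0, 0, 0], [5, 0, 0, -1, 0, 0, 0], [5, 0, 0, -1.5, 0, 0, 0], [5, 0, 0, -2, 0, 0, 0], [5, 0, 0, -2.5, 0, 0, 0], [5, 0, 0, -3, 0, 0, 0], [5, 0, 0, -3.5, 0, 0, 0], [5, 0, 0, -4, 0, 0, 0], [5, 0, 0, -4.5, 0, 0, 0], [5, 0, 0, -4.5, 0, 0, 0]])

```text
t: 26.75
tool_pos: [0.6321, -0.1039, 0.0754]
tool_rot: [180.0, -0.0, 31.0]
ft_force: [-2.7, -0.4, 6.7]
opening: 0.0118
```

```bash
python3 st.py
python3 - <<'E'
from h import *
import pickle
s=snap('scene'); save(s,'s2.png',(150,150,350,260),4)
c=snap('wrist'); save(c,'w6.png',k=1.5)
W=cloud(c);z=W[...,2];im=c['pixels'].astype(int);r,g,b=im[...,0],im[...,1],im[...,2]
k=(r>100)&(g<70)&(b<70)&(np.hypot(W[...,0]-.633,W[...,1]+.103)<.03); print('red z pct',np.percentile(z[k],[2,5,10,25,50,75,90,95]))
E
```

```text
[ 26.975    0.6321  -0.104    0.0755 179.9869  -0.0043  31.0268  -2.4358
   0.06     6.2421   0.0289   0.5641   0.0192   0.0118]
red z pct [0.05207262 0.05646401 0.06041679 0.07063807 0.07273096 0.09385738
 0.09456489 0.09483526]
```

View pics/w6.png

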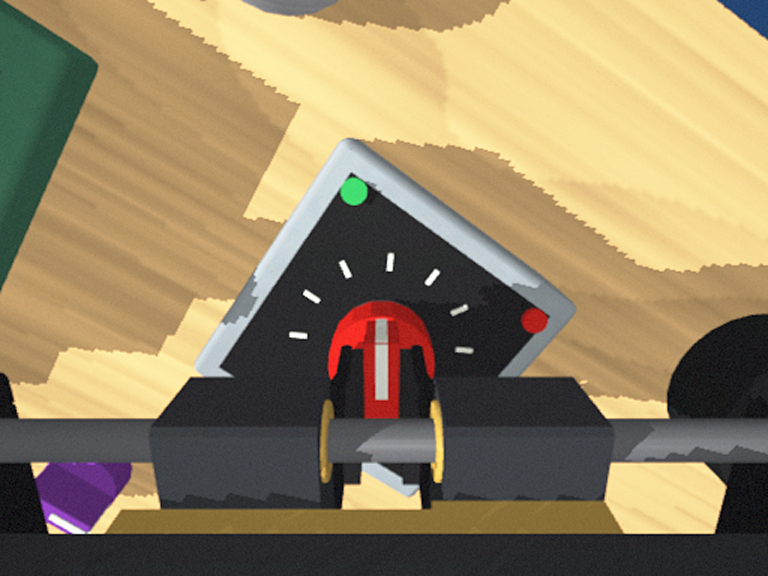

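The view shows the knob seated with its skirt level. Bar top at 0.0945 m gives about 5.4 mm sunk, TCP about 6.1 mm. Pressing slightly further.

Call:
step_arm(commands=[[5, 0, 0, -0.3, 0, 0, 0], [5, 0, 0, -0.6, 0, 0, 0], [5, 0, 0, -0.8, 0, 0, 0], [5, 0, 0, -0.8, 0, 0, 0], [5, 0, 0, -0.8, 0, 0, 0], [5, 0, 0, -0.8, 0, 0, 0], [5, 0, 0, -0.8, 0, 0, 0], [5, 0, 0, -0.8, 0, 0, 0], [5, 0, 0, -0.8, 0, 0, 0], [5, 0, 0, -0.8, 0, 0, 0]])

```text
t: 28.15
tool_pos: [0.6321, -0.1039, 0.0748]
tool_rot: [180.0, -0.0, 31.0]
ft_force: [-2.4, 1.0, 7.9]
opening: 0.0118
```

```bash
python3 st.py
python3 - <<'E'
from h import *
c=snap('wrist');W=cloud(c);z=W[...,2];im=c['pixels'].astype(int);r,g,b=im[...,0],im[...,1],im[...,2]
k=(r>100)&(g<70)&(b<70)&(np.hypot(W[...,0]-.633,W[...,1]+.103)<.03); print('red z',np.percentile(z[k],[25,50,75,90,95]))
bx=(np.hypot(W[...,0]-.632,W[...,1]+.103)<.1)&(abs(z-.05)<.006);print('box z',np.median(z[bx]))
t=snap('top');W=cloud(t);z=W[...,2]
for n,b in (('A',(.5,.08,.58,.15)),('B',(.58,.21,.66,.30))):
    m=(z>.165)&(W[...,0]>b[0])&(W[...,0]<b[2])&(W[...,1]>b[1])&(W[...,1]<b[3]);print(n,m.sum(),np.nanmean(W[m],0))
E
```

```text
[ 28.375    0.6321  -0.104    0.0748 179.9842  -0.0049  31.0284  -2.5781
   0.2016   7.3197   0.0469   0.6494  -0.0043   0.0117]
red z [0.06993747 0.07200663 0.09310034 0.09383158 0.09411512]
box z 0.05104828212435231
A 135 [0.53878408 0.11907501 0.17846171]
B 138 [0.61733781 0.25299962 0.17800608]
```

```bash
python3 -c "
from bench import arm
print(arm.close_job())"
```

```text
the job is handed in; nothing more can be done
None
```

The job is handed in at about 28.5 s. Both amber bottles stand on the two green pads and have been let go. The red knob is on the D-shaft, still gripped and pressed down.

- **Bottles:** in the final top-camera check both stood upright, cap tops at 0.178 m, within about 4 mm of their pad centres. I saw no change in the tins after placing. I didn't re-measure the jars or other bystanders, but no move came close to them.
- **Knob:** its flat was turned to about 31°. The socket slid over the shaft with no vertical force, and the knob met the collar at the expected height.
- **Press depth:** about 6 mm, but the estimates differ:
  - The spring force of 7.3–7.9 N implies 5.5–6.4 mm.
  - The tool height implies 6.8 mm.
  - The wrist camera implies 6–7 mm.
- **Side force:** about 2.5 N remained on the tool, probably because the knob is up to a millimetre off the shaft axis.

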